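# Turn a cake tin over in the clamshell cradle

## Robot

A 6-joint arm with a two-finger parallel gripper is mounted at the origin on the work surface. World frame = base frame: x ahead of the robot, y to its left, z up, the work surface at z = 0. Lengths are in m, angles in rad, forces in N, time in s.
With the tool pointing down it reaches from about 0.35 to 0.775 m from the base axis. Payload 7.3 kg.
Tool frame: the origin (TCP) lies at the very end of the fingers, on their centre line; the grasp point (between the pads) lies 19 mm behind it; z points along the fingers, y is the line along which they close (so a half turn about z gives the same grasp; the last joint's range is limited). The gripper opens to 92 mm and grips with 3 to 60 N. Pads are 19 mm wide; open, the fingers measure 130 mm over their backs; the gripper's body (75 mm by 190 mm) begins 47 mm behind the grasp point.
Start: joints at [1.107, 0.342, 1.524, -0, 1.275, -0.146], TCP at [0.164, 0.499, 0.227] pointing down, gripper open.
Joint ranges: [-2.53, 2.53], [-0.77, 2.02], [0.04, 2.7], [-1, 4.14], [0.28, 2.66], [-3.11, 3.11]. Speed limits (rad/s): [2.57, 2.57, 3.14, 3.14, 3.14, 3.14].

## Interface

Orientations are given as [roll, pitch, yaw] about the fixed x, y, z axes, in that order (R = Rz(yaw) Ry(pitch) Rx(roll)).
In Python, from cell import * gives the robot as it stands.
- The arm moves only by the tool step_arm, never from a script. Its argument "commands" is a list of rows, each a list of 7 numbers: the opening, from 0 (shut) to 1 (fully open), then the shift along the world's x, y, z in cm, then the turn, a rotation vector about the world's x, y, z in rad. A call has 1 to 5 rows; each row is the pose to reach, as a shift and turn from the pose commanded when the call began; what a row does not reach only later rows make up. A row lasts 1/12 s, in which the tool goes at most 41.7 mm and 7.16 degrees, less where a joint would pass 70% of its speed; a pose out of reach is approached as far as the arm can. A call with a gripper value outside its range is refused whole. The fingers move at their own pace and stop on an object; "grip_force" is the grip in N (left out, the last holds). Time passes only in rows, so rows that repeat a pose let the fingers close. It gives the time, the measured TCP pose, the force, the opening and the grip force at its end, in the units of the state.
- observe(): the state, without advancing time (a new reading comes with each control period).
- read_camera(name): name is "scene" or "top"; returns the picture (384x512x3 uint8, red, green, blue); there is no depth.
- camera_model(name): a dict with "vfov" (degrees; the focal length in pixels is half the picture's height over the tangent of half this angle, whatever the lens; pixels are square), "cx", "cy" (the principal point, pixels), "world_to_cam" (4x4, takes a point from world to camera coordinates). Camera axes: x right, y up, looking along -z (the intrinsics and any distortion apply to the point x, -y, -z); pixel columns grow to the right and rows downward; lengths in m; the calibration is good to about 2 mm. A picture is of the moment at which its call begins. camera_model takes no time and is no camera call.
- hand_in(): hands the job in; it is judged then, once.
The state is a dict: "time": time; "qpos": joint angles; "qvel": joint speeds; "joint_efforts": joint torques, N m; "tool_pos": TCP position; "tool_rot": TCP orientation; "contact_force": force on the tool from outside, world axes, zero at the start; "torque": the same for the moment, N m; "opening": finger opening in m; "grip_force": force on a finger pad.
Only numpy, scipy, OpenCV 4.12 (cv2) and the standard library are available. Lean on these libraries where they do the work, as an engineer would, in place of code of your own. Each camera call takes 0.05 s, during which the arm holds its last target. There are 200 camera calls.

## Task

Turn the full cake tin upside down with the hinged turnover cradle: fold the empty leaf fully over the tin, swing the closed pair of leaves over together to the empty leaf's side until they lie flat there, then fold the loading leaf back to where it was so that the tin is left bottom up on the other leaf. Swing slowly so that the tin is never thrown or dropped, and leave the scraper and the doughnut that lie just beyond the cradle where they are.

Things in the scene. Friction and masses are not known exactly. Their poses are not given: they have to be found in the camera images.
- cradle: The turnover cradle, bolted down: a low steel stand 220 mm (x) by 240 mm (y) with two slatted trays (leaves) on one hinge, like an open book. Origin on the table under the middle of the hinge; x runs along the hinge (away from the robot at yaw 0), y across it, from the empty leaf (-y) to the leaf that holds the tin (+y), z up. The leaves press on each other only through the tin between them.
- hinge (a point): Middle of the hinge axis (cradle's x), 60 mm above the table; cheeks 72 mm high stand 104 mm either way along it. Each leaf has a slatted floor and 22 mm walls, pocket 171 mm along the hinge by 122 mm across it, from 29 to 151 mm off the axis; with the leaf flat its floor is 36 mm above the table. Folded together, the floors are 48 mm apart.
- load_leaf (a joint): Angle of the loading leaf, which at first holds the tin: 0 = open and flat on its own (+y) side, pi/2 = upright, pi = folded right over onto the empty leaf's side; stops at 0 and pi. Starts at 0. The stiff hinge (about 0.7 N m of friction; leaf 0.35 kg) keeps it where it is left.
- empty_leaf (a joint): Angle of the empty leaf, the loading leaf's mirror image on the -y side: 0 = open and flat on its own side, pi/2 = upright, pi = folded right over the loading leaf; same mass, stops and stiff hinge. Starts anywhere from flat to 0.7 rad up.
- load_bar (a point): Middle of the loading leaf's handle: a straight round bar 10 mm thick, 80 mm long, parallel to the hinge, 205 mm from its axis and level with it when the leaf is flat; centred 50 mm to the -x side of the hinge's middle, so it lies beside the other handle when folded. 45 mm free between bar and leaf; a stem at each end. A gripper pointing down can pinch it and let it turn between the fingers.
- empty_bar (a point): Middle of the empty leaf's handle: the same bar, 205 mm from the hinge axis, centred 50 mm to the +x side of the middle of the hinge (cradle frame).
- cake_tin_center (a point): Centre (half-way up) of the full cake tin: rectangular aluminium, 150 x 102 mm, 46 mm high, about 0.45 kg, with a rim flange 158 x 110 mm (6 mm thick) at its mouth, where the brown cake shows. Long side along x, z from its bottom to its mouth. Starts mouth up in the loading leaf, centre 90 mm from the hinge axis.
- scraper_grip (a point): Grip of a flat spatula-like scraper lying on the table just beyond the cradle.
- doughnut_a: A doughnut, 86 mm across and 48 mm high, on the table just beyond the cradle; origin at its underside.
- cake_tin: The same full cake tin; origin at the centre of its bottom, 23 mm from the centre point above.
Not all that is in view belongs to the job. Leave any purple or white look-alike of the cake_tin alone.

How it is judged:
By the outcome, as a careful person would: the job done as asked, in the order asked, and still so for the second after the job is handed in, with the robot touching nothing.
It also fails if it takes over 72 s, if anything falls off the work surface, if the arm or the gripper's body presses on something with over 40 N, if the wrist force passes 120 N, or if a joint passes its speed limit or range.

## Working session

There is one attempt and no reset: what is moved stays moved. The work goes in short steps, Python scripts to look and compute and a tool call to move; the robot and the scene stay as the last step left them, time stands still between calls to the robot, and variables do not carry over. Pictures are saved under pics/ and viewed, at most 10 in all, crops included, and the job is handed in when it is done.

Besides the shell and the picture viewer there is one more tool, called after ">>>" by a JSON object that holds its "op" and its "data", one argument or row to a line. step_arm: Moves the arm, as the interface text tells. Its arguments: {"type":"object","properties":{"commands":{"type":"array"},"grip_force":{"type":"number"}},"required":["commands"]}

```bash
mkdir -p pics; ls; python3 - <<'E'
from cell import *
import cv2
for n in("scene","top"):
    im=read_camera(n); cv2.imwrite(f"pics/{n}0.png",im[:,:,::-1]); 
    m=camera_model(n); print(n,m)
print(observe())
E
```

```text
pics
scene {'vfov': 46.43113399967717, 'cx': 256.0626949886258, 'cy': 190.5647879705003, 'world_to_cam': array([[-0.31901356,  0.94770186, -0.00956732,  0.16608996],
       [-0.6437132 , -0.20925433,  0.73610186,  0.27648833],
       [ 0.69560309,  0.24098509,  0.67680316, -1.67625293],
       [ 0.        ,  0.        ,  0.        ,  1.        ]])}
top {'vfov': 43.66928480924406, 'cx': 248.82904690741057, 'cy': 197.17699142706542, 'world_to_cam': array([[ 2.32166632e-02, -9.99587633e-01, -1.68982380e-02,
        -5.16449505e-05],
       [ 9.87109835e-01,  2.02429981e-02,  1.58758921e-01,
        -5.00313941e-01],
       [-1.58351383e-01, -2.03662693e-02,  9.87172758e-01,
        -1.30921564e+00],
       [ 0.00000000e+00,  0.00000000e+00,  0.00000000e+00,
         1.00000000e+00]])}
{'time': 0.1, 'qpos': array([ 1.10698228e+00,  3.42651892e-01,  1.52490825e+00, -1.68877324e-05,
        1.27540006e+00, -1.45998461e-01]), 'qvel': array([ 0.00038992, -0.0013578 , -0.00186726,  0.00013479, -0.00155764,
        0.00037457]), 'joint_efforts': array([ 3.33762211e-03, -4.32001483e+01, -2.44696981e+01,  7.21528823e-02,
        5.25229471e-02, -7.59131467e-05]), 'tool_pos': array([0.16387959, 0.4983901 , 0.22611968]), 'tool_rot': array([-3.14023731e+00, -1.82973410e-04,  2.82378187e+00]), 'contact_force': array([-0.14309111,  0.63800862,  0.20997376]), 'torque': array([-1.42298183e-03,  2.45570620e-03, -2.41625457e-05]), 'grip_force': 0.0, 'opening': 0.09156369046602092}
```

View pics/top0.png

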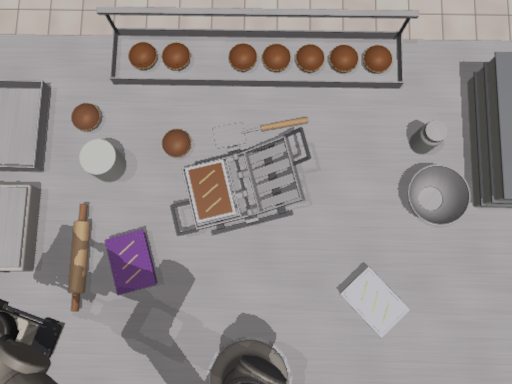

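View pics/scene0.png

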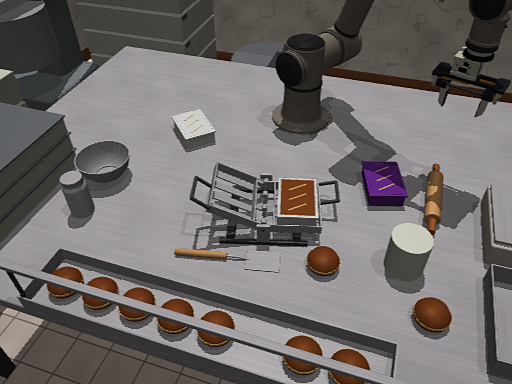

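The tin (brown cake, top (212,191)) sits in the loading leaf, with the handle at (183,217). The empty leaf is around (272,175), partly raised, with its handle at (300,147). The purple (131,262) and white (375,300) items are look-alikes. The scraper is at (285,124) and the doughnut at (176,142). I'll enlarge both views.

```bash
python3 - <<'E'
import cv2,numpy as np
a=cv2.imread("pics/top0.png")[110:250,160:330]; b=cv2.imread("pics/scene0.png")[150:260,180:350]
a=cv2.resize(a,None,fx=4,fy=4,interpolation=2); b=cv2.resize(b,None,fx=4.5,fy=4.5,interpolation=2)
cv2.imwrite("pics/tc.png",a); cv2.imwrite("pics/sc.png",b)
E
```

```text
(no output)
```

View pics/tc.png

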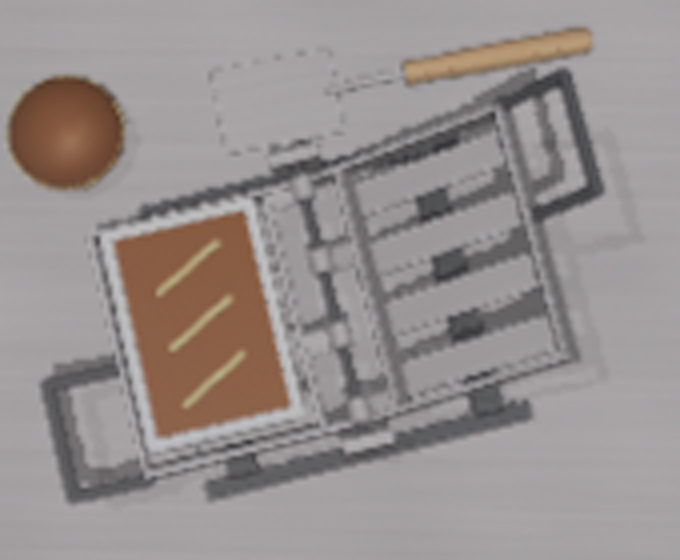

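View pics/sc.png

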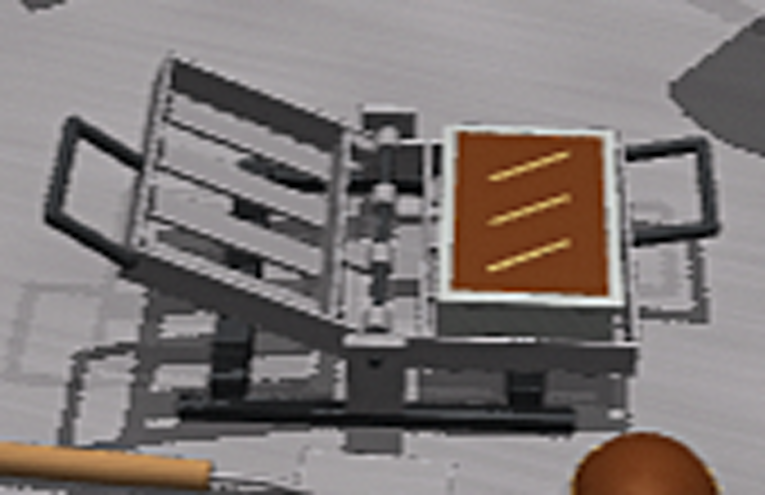

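Both crops show the load bar (top crop (47,382)-(75,497)), the empty bar raised (top crop (566,75)-(600,190)) and the tin rim corners. I'll fit x, y, yaw and the leaf angle to all of these points.

```bash
cat > geo.py <<'E'
import numpy as np
from cell import camera_model
def proj(cm,h,P):
    f=h/2/np.tan(np.radians(cm["vfov"])/2); c=np.c_[P,np.ones(len(P))]@cm["world_to_cam"].T
    return np.c_[cm["cx"]+f*c[:,0]/-c[:,2], cm["cy"]+f*-c[:,1]/-c[:,2]]
def world(p,P):
    c,s=np.cos(p[2]),np.sin(p[2]); P=np.asarray(P,float)
    return P@np.array([[c,s,0],[-s,c,0],[0,0,1]])+[p[0],p[1],0]
def bar(side,a,xs):  # a = joint angle; side +1 load, -1 empty
    return [[x,side*.205*np.cos(a),.06+.205*np.sin(a)] for x in xs]
E
python3 - <<'E'
from geo import *
from scipy.optimize import least_squares
un=lambda L,k,o:(np.array(L,float)+.5)/k-.5+o
tp=un([(75,497),(47,382),(600,190),(566,75),(105,230),(252,200),(300,415),(150,445)],4,[160,110])
sp=un([(708,140),(712,232),(72,122),(50,218),(618,130),(625,303),(437,300),(445,127)],4.5,[180,150])
# order: load -x end,+x end, empty -x?,+x end, tin corners
T,S=camera_model("top"),camera_model("scene")
def pts(p):
    b=bar(1,0,[-.09,-.01])+bar(-1,p[3],[.01,.09])
    tt=[[.079,.145,.082],[.079,.035,.082],[-.079,.035,.082],[-.079,.145,.082]]
    ts=[[-.079,.145,.082],[.079,.145,.082],[.079,.035,.082],[-.079,.035,.082]]
    return world(p,b+tt),world(p,b+ts)
def res(p):
    a,b=pts(p); return np.r_[proj(T,384,a)-tp,proj(S,384,b)-sp].ravel()
r=least_squares(res,[.52,0,.2,.4],loss="soft_l1"); p=r.x
print(p.round(4)); print(res(p).reshape(-1,2).round(1))
for n,s,a,x in(("load",1,0,-.05),("empty",-1,p[3],.05),("empty folded",1,0,.05),("load folded",-1,0,-.05)):
    print(n,world(p,bar(s,a,[x])).round(4))
E
```

```text
[0.5335 0.0302 0.2641 0.4469]
[[-1.1 -0.8]
 [-0.3 -0. ]
 [-0.9  0.3]
 [-0.2  0.4]
 [-1.9  0.7]
 [ 0.1 -1.2]
 [ 1.5  0.1]
 [-0.4  2.3]
 [-1.1  1.4]
 [ 0.  -0.2]
 [-0.   0.5]
 [-0.1 -0.3]
 [-0.9 -0.3]
 [-0.2  0.7]
 [-0.2 -0.2]
 [-0.6 -0.8]]
load [[0.4317 0.2151 0.06  ]]
empty [[ 0.63   -0.1352  0.1486]]
empty folded [[0.5282 0.2412 0.06  ]]
load folded [[ 0.5387 -0.1807  0.06  ]]
```

The fit is good to about 1 px (2–3 mm): cradle at (0.534, 0.030), yaw 0.264, empty leaf at 0.447 rad. I'll move above the empty bar with the fingers closing across it.

>>> {"op": "step_arm", "data": {
  "commands": [
    [0.5,2.4,-3.2,0,0,0,0.116],
    [0.35,4.7,-6.4,0,0,0,0.233],
    [0.35,7.1,-9.6,0,0,0,0.349],
    [0.35,9.4,-12.9,0,0,0,0.466],
    [0.35,11.8,-16.1,0,0,0,0.582]
  ]
}}

```text
time: 0.52
tool_pos: [0.2734, 0.3488, 0.2265]
tool_rot: [-3.141, -0.001, -2.908]
contact_force: [0.4, 0.7, 0.1]
opening: 0.0631
grip_force: 0.0
```

>>> {"op": "step_arm", "data": {
  "commands": [
    [0.35,2.4,-3.2,0,0,0,0],
    [0.35,4.7,-6.4,0,0,0,0],
    [0.35,7.1,-9.6,0,0,0,0],
    [0.35,9.4,-12.9,0,0,0,0],
    [0.35,11.8,-16.1,0,0,0,0]
  ]
}}

```text
time: 0.93
tool_pos: [0.3915, 0.1876, 0.2267]
tool_rot: [3.141, -0.0, -2.914]
contact_force: [0.5, 0.9, -0.1]
opening: 0.0333
grip_force: 0.0
```

>>> {"op": "step_arm", "data": {
  "commands": [
    [0.35,2.4,-3.2,0,0,0,0],
    [0.35,4.7,-6.4,0,0,0,0],
    [0.35,7.1,-9.6,0,0,0,0],
    [0.35,9.4,-12.9,0,0,0,0],
    [0.35,11.8,-16.1,0,0,0,0]
  ]
}}

```text
time: 1.35
tool_pos: [0.5096, 0.0265, 0.2265]
tool_rot: [3.141, -0.001, -2.914]
contact_force: [0.8, 0.5, 0.2]
opening: 0.0321
grip_force: 0.0
```

>>> {"op": "step_arm", "data": {
  "commands": [
    [0.35,2.4,-3.2,0,0,0,0],
    [0.35,4.7,-6.4,0,0,0,0],
    [0.35,7.1,-9.6,0,0,0,0],
    [0.35,9.4,-12.9,0,0,0,0],
    [0.35,11.2,-15.1,0,0,0,0]
  ]
}}

```text
time: 1.77
tool_pos: [0.622, -0.1258, 0.2259]
tool_rot: [-3.141, -0.001, -2.916]
contact_force: [0.6, 0.3, -0.5]
opening: 0.0321
grip_force: 0.0
```

>>> {"op": "step_arm", "data": {
  "commands": [
    [0.35,0,0,0,0,0,0],
    [0.35,0,0,0,0,0,0],
    [0.35,0,0,0,0,0,0]
  ]
}}

```text
time: 2.02
tool_pos: [0.6204, -0.1219, 0.2261]
tool_rot: [3.14, -0.001, -2.914]
contact_force: [-1.4, 0.2, -0.1]
opening: 0.0323
grip_force: 0.0
```

>>> {"op": "step_arm", "data": {
  "commands": [
    [0.35,1.0,-1.3,0,0,0,0.037],
    [0.35,1.0,-1.3,-2,0,0,0.037],
    [0.35,1.0,-1.3,-4,0,0,0.037],
    [0.35,1.0,-1.3,-5,0,0,0.037],
    [0.35,1.0,-1.3,-5,0,0,0.037]
  ]
}}

```text
time: 2.43
tool_pos: [0.6293, -0.1337, 0.1744]
tool_rot: [3.138, -0.004, -2.876]
contact_force: [0.5, -0.1, 0.1]
opening: 0.0317
grip_force: 0.0
```

```bash
python3 - <<'E'
from cell import *
import cv2,numpy as np
a=read_camera("top")[100:220,230:350]; b=read_camera("scene")[130:250,160:280]
cv2.imwrite("pics/g1.png",cv2.resize(np.hstack([a,b]),None,fx=3.3,fy=3.3,interpolation=2)[:,:,::-1])
print(observe()["tool_pos"],observe()["tool_rot"])
E
```

```text
[ 0.63099875 -0.13466212  0.17750509] [ 3.14158238e+00  2.10287908e-04 -2.87602003e+00]
```

View pics/g1.png

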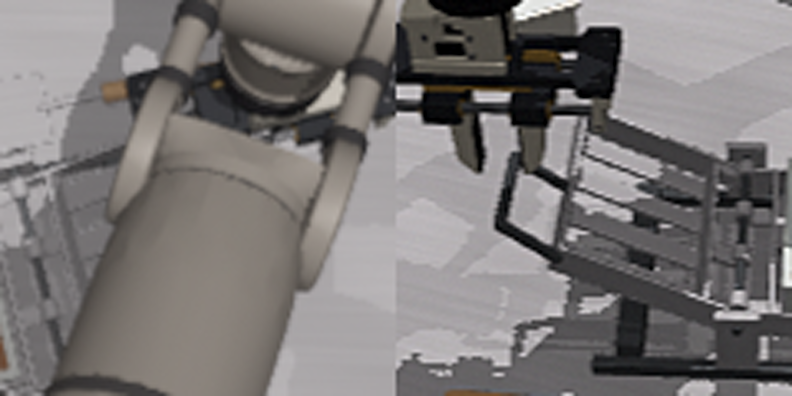

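The fingers straddle the empty bar, so I can descend and grip.

>>> {"op": "step_arm", "data": {
  "commands": [
    [0.35,0,0,-1.5,0,0,0],
    [0.35,0,0,-3,0,0,0],
    [0.35,0,0,-4.2,0,0,0],
    [0.35,0,0,-4.7,0,0,0],
    [0.35,0,0,-4.7,0,0,0]
  ]
}}

```text
time: 2.95
tool_pos: [0.6309, -0.1352, 0.1298]
tool_rot: [3.141, -0.0, -2.877]
contact_force: [0.1, 0.6, 0.2]
opening: 0.0326
grip_force: 0.0
```

>>> {"op": "step_arm", "data": {
  "commands": [
    [0.0,0,0,0,0,0,0],
    [0.0,0,0,0,0,0,0],
    [0.0,0,0,0,0,0,0],
    [0.0,0,0,0,0,0,0],
    [0.0,0,0,0,0,0,0]
  ],
  "grip_force": 30
}}

```text
time: 3.37
tool_pos: [0.6312, -0.1344, 0.1301]
tool_rot: [3.14, 0.001, -2.877]
contact_force: [-0.5, 3.9, -0.2]
opening: 0.0088
grip_force: 30.0
```

```bash
cat > arc.py <<'E'
import sys
from geo import *
# arc.py side x a0 a1 n : print 5-row calls of cumulative shifts (cm) per call
p=[.5335,.0302,.2641]
s,x,a0,a1,n=[float(v) for v in sys.argv[1:6]]
P=np.array([world(p,bar(s,a,[x]))[0] for a in np.linspace(a0,a1,int(n)+1)])*100
for i in range(0,int(n),5):
    print(round(np.linspace(a0,a1,int(n)+1)[i],2),(P[i+1:i+6]-P[i]).round(2).tolist())
E
python3 arc.py -1 .05 .4469 3.1416 40; echo; python3 arc.py 1 -.05 0 3.1416 80;  echo; python3 arc.py 1 -.05 3.1416 0 45
```

```text
0.45 [[-0.17, 0.62, 1.22], [-0.35, 1.31, 2.4], [-0.56, 2.08, 3.53], [-0.79, 2.92, 4.6], [-1.04, 3.83, 5.61]]
0.78 [[-0.26, 0.97, 0.94], [-0.54, 2.0, 1.82], [-0.84, 3.09, 2.62], [-1.14, 4.22, 3.34], [-1.46, 5.4, 3.99]]
1.12 [[-0.33, 1.22, 0.56], [-0.67, 2.47, 1.03], [-1.01, 3.75, 1.42], [-1.37, 5.05, 1.71], [-1.72, 6.37, 1.91]]
1.46 [[-0.36, 1.33, 0.11], [-0.72, 2.66, 0.13], [-1.08, 3.99, 0.05], [-1.44, 5.32, -0.12], [-1.79, 6.62, -0.38]]
1.79 [[-0.35, 1.29, -0.35], [-0.69, 2.55, -0.79], [-1.02, 3.78, -1.32], [-1.35, 4.98, -1.93], [-1.66, 6.13, -2.62]]
2.13 [[-0.3, 1.1, -0.77], [-0.58, 2.16, -1.62], [-0.85, 3.15, -2.54], [-1.1, 4.08, -3.53], [-1.34, 4.95, -4.58]]
2.47 [[-0.22, 0.8, -1.11], [-0.41, 1.52, -2.27], [-0.59, 2.16, -3.48], [-0.74, 2.73, -4.73], [-0.87, 3.21, -6.01]]
2.8 [[-0.11, 0.4, -1.32], [-0.19, 0.71, -2.66], [-0.25, 0.93, -4.02], [-0.29, 1.07, -5.4], [-0.3, 1.11, -6.78]]

0.0 [[0.0, -0.02, 0.8], [0.02, -0.06, 1.61], [0.04, -0.14, 2.41], [0.07, -0.24, 3.21], [0.1, -0.38, 4.0]]
0.2 [[0.05, -0.17, 0.79], [0.1, -0.36, 1.57], [0.16, -0.59, 2.34], [0.23, -0.84, 3.1], [0.3, -1
[... 1893 characters left out ...]
82], [-1.42, 5.26, 4.58]]
2.09 [[-0.33, 1.22, 0.67], [-0.67, 2.48, 1.25], [-1.02, 3.78, 1.74], [-1.38, 5.11, 2.14], [-1.75, 6.46, 2.44]]
1.75 [[-0.37, 1.37, 0.2], [-0.74, 2.75, 0.3], [-1.12, 4.13, 0.3], [-1.49, 5.5, 0.2], [-1.86, 6.87, 0.0]]
1.4 [[-0.37, 1.35, -0.3], [-0.72, 2.68, -0.69], [-1.08, 3.98, -1.18], [-1.42, 5.24, -1.76], [-1.75, 6.46, -2.44]]
1.05 [[-0.32, 1.17, -0.76], [-0.62, 2.29, -1.6], [-0.91, 3.35, -2.52], [-1.17, 4.34, -3.51], [-1.42, 5.26, -4.58]]
0.7 [[-0.23, 0.85, -1.13], [-0.44, 1.62, -2.31], [-0.63, 2.31, -3.55], [-0.79, 2.92, -4.84], [-0.93, 3.44, -6.17]]
0.35 [[-0.12, 0.43, -1.36], [-0.21, 0.76, -2.75], [-0.27, 1.0, -4.16], [-0.31, 1.15, -5.58], [-0.32, 1.19, -7.01]]
```

>>> {"op": "step_arm", "data": {
  "commands": [
    [0,-0.17,0.62,1.22,0,0,0],
    [0,-0.35,1.31,2.4,0,0,0],
    [0,-0.56,2.08,3.53,0,0,0],
    [0,-0.79,2.92,4.6,0,0,0],
    [0,-1.04,3.83,5.61,0,0,0]
  ]
}}

```text
time: 3.78
tool_pos: [0.6206, -0.0968, 0.1868]
tool_rot: [-3.141, 0.0, -2.877]
contact_force: [3.9, -0.1, -6.8]
opening: 0.0087
grip_force: 30.0
```

>>> {"op": "step_arm", "data": {
  "commands": [
    [0,-0.26,0.97,0.94,0,0,0],
    [0,-0.54,2.0,1.82,0,0,0],
    [0,-0.84,3.09,2.62,0,0,0],
    [0,-1.14,4.22,3.34,0,0,0],
    [0,-1.46,5.4,3.99,0,0,0]
  ]
}}

```text
time: 4.2
tool_pos: [0.6059, -0.0437, 0.2279]
tool_rot: [-3.138, 0.001, -2.878]
contact_force: [1.9, -4.8, -1.5]
opening: 0.0092
grip_force: 30.0
```

Forces are low, so I'll continue the arc.

>>> {"op": "step_arm", "data": {
  "commands": [
    [0,-0.33,1.22,0.56,0,0,0],
    [0,-0.67,2.47,1.03,0,0,0],
    [0,-1.01,3.75,1.42,0,0,0],
    [0,-1.37,5.05,1.71,0,0,0],
    [0,-1.72,6.37,1.91,0,0,0]
  ]
}}

```text
time: 4.62
tool_pos: [0.5887, 0.0198, 0.2481]
tool_rot: [-3.137, 0.002, -2.878]
contact_force: [-0.7, -7.2, 8.4]
opening: 0.0088
grip_force: 30.0
```

>>> {"op": "step_arm", "data": {
  "commands": [
    [0,-0.36,1.33,0.11,0,0,0],
    [0,-0.72,2.66,0.13,0,0,0],
    [0,-1.08,3.99,0.05,0,0,0],
    [0,-1.44,5.32,-0.12,0,0,0],
    [0,-1.79,6.62,-0.38,0,0,0]
  ]
}}

```text
time: 5.03
tool_pos: [0.5703, 0.087, 0.2434]
tool_rot: [-3.14, 0.002, -2.877]
contact_force: [-1.6, -4.7, 5.8]
opening: 0.009
grip_force: 30.0
```

>>> {"op": "step_arm", "data": {
  "commands": [
    [0,-0.35,1.29,-0.35,0,0,0],
    [0,-0.69,2.55,-0.79,0,0,0],
    [0,-1.02,3.78,-1.32,0,0,0],
    [0,-1.35,4.98,-1.93,0,0,0],
    [0,-1.66,6.13,-2.62,0,0,0]
  ]
}}

```text
time: 5.45
tool_pos: [0.5531, 0.149, 0.2152]
tool_rot: [-3.141, -0.001, -2.877]
contact_force: [-2.2, -4.8, 2.1]
opening: 0.009
grip_force: 30.0
```

>>> {"op": "step_arm", "data": {
  "commands": [
    [0,-0.3,1.1,-0.77,0,0,0],
    [0,-0.58,2.16,-1.62,0,0,0],
    [0,-0.85,3.15,-2.54,0,0,0],
    [0,-1.1,4.08,-3.53,0,0,0],
    [0,-1.34,4.95,-4.58,0,0,0]
  ]
}}

```text
time: 5.87
tool_pos: [0.5398, 0.1985, 0.1684]
tool_rot: [3.141, -0.002, -2.877]
contact_force: [-3.3, -2.4, 3.2]
opening: 0.0091
grip_force: 30.0
```

>>> {"op": "step_arm", "data": {
  "commands": [
    [0,-0.22,0.8,-1.11,0,0,0],
    [0,-0.41,1.52,-2.27,0,0,0],
    [0,-0.59,2.16,-3.48,0,0,0],
    [0,-0.74,2.73,-4.73,0,0,0],
    [0,-0.87,3.21,-6.01,0,0,0]
  ]
}}

```text
time: 6.28
tool_pos: [0.5314, 0.2304, 0.1078]
tool_rot: [3.141, -0.001, -2.877]
contact_force: [-2.2, -4.0, 2.9]
opening: 0.0092
grip_force: 30.0
```

>>> {"op": "step_arm", "data": {
  "commands": [
    [0,-0.11,0.4,-1.32,0,0,0],
    [0,-0.19,0.71,-2.66,0,0,0],
    [0,-0.25,0.93,-4.02,0,0,0],
    [0,-0.28,1.04,-5.2,0,0,0],
    [0,-0.29,1.08,-6.0,0,0,0]
  ]
}}

```text
time: 6.7
tool_pos: [0.5286, 0.2413, 0.0473]
tool_rot: [3.141, -0.001, -2.877]
contact_force: [-2.9, -0.7, 2.9]
opening: 0.009
grip_force: 30.0
```

>>> {"op": "step_arm", "data": {
  "commands": [
    [0,0,0,-0.4,0,0,0],
    [0,0,0,-0.8,0,0,0],
    [0,0,0,-0.8,0,0,0]
  ]
}}

```text
time: 6.95
tool_pos: [0.5285, 0.2414, 0.04]
tool_rot: [3.14, -0.001, -2.877]
contact_force: [-1.4, 4.3, -4.8]
opening: 0.0088
grip_force: 30.0
```

>>> {"op": "step_arm", "data": {
  "commands": [
    [0,0,0,-0.2,0,0,0],
    [0,0,0,-0.3,0,0,0],
    [0,0,0,-0.3,0,0,0]
  ]
}}

```text
time: 7.2
tool_pos: [0.5286, 0.2414, 0.0389]
tool_rot: [3.14, -0.0, -2.877]
contact_force: [-7.2, 3.3, 8.0]
opening: 0.009
grip_force: 30.0
```

At the stop (force up to 8 N). I'll release, lift, and shift over the load bar.

>>> {"op": "step_arm", "data": {
  "commands": [
    [0.35,0,0,0.2,0,0,0],
    [0.35,0,0,0.2,0,0,0],
    [0.35,0,0,0.2,0,0,0],
    [0.35,0,0,0.2,0,0,0],
    [0.35,0,0,0.2,0,0,0]
  ]
}}

```text
time: 7.62
tool_pos: [0.5296, 0.2403, 0.0399]
tool_rot: [3.142, 0.0, -2.877]
contact_force: [-0.0, -0.6, 0.1]
opening: 0.0316
grip_force: 0.0
```

>>> {"op": "step_arm", "data": {
  "commands": [
    [0.35,0,0,2,0,0,0],
    [0.35,0,0,5,0,0,0],
    [0.35,0,0,8,0,0,0],
    [0.35,-3,-0.8,8,0,0,0],
    [0.35,-6,-1.6,8,0,0,0]
  ]
}}

```text
time: 8.03
tool_pos: [0.471, 0.2246, 0.1217]
tool_rot: [3.141, 0.006, -2.878]
contact_force: [-0.8, 0.4, -0.7]
opening: 0.0323
grip_force: 0.0
```

>>> {"op": "step_arm", "data": {
  "commands": [
    [0.35,-2,-0.5,0,0,0,0],
    [0.35,-3.7,-1.0,0,0,0,0],
    [0.35,-3.7,-1.0,0,0,0,0]
  ]
}}

```text
time: 8.28
tool_pos: [0.4292, 0.2136, 0.1199]
tool_rot: [3.142, -0.003, -2.877]
contact_force: [0.6, 0.0, -0.1]
opening: 0.0323
grip_force: 0.0
```

```bash
python3 - <<'E'
from cell import *
import cv2,numpy as np
b=read_camera("scene")[140:270,180:360]
cv2.imwrite("pics/g2.png",cv2.resize(b,None,fx=4.2,fy=4.2,interpolation=2)[:,:,::-1])
print(observe()["tool_pos"],observe()["tool_rot"])
E
```

```text
[0.43151245 0.21412608 0.12024184] [ 3.14152829e+00 -1.22213149e-04 -2.87704215e+00]
```

View pics/g2.png

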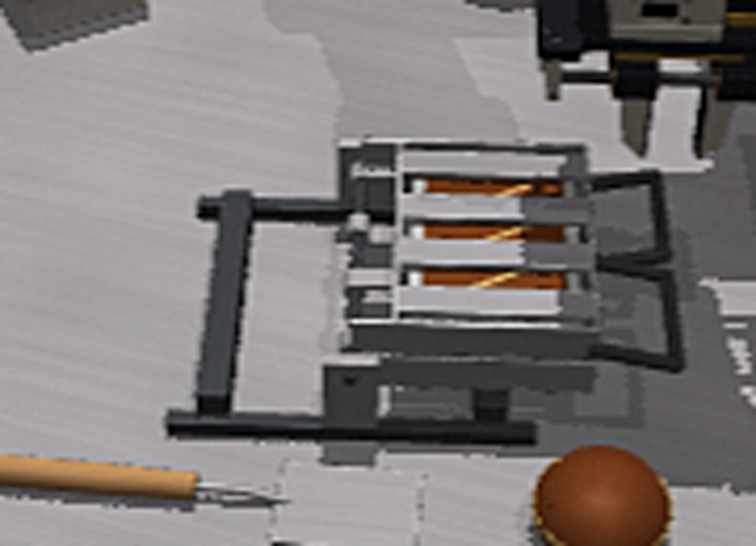

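The empty leaf lies flat over the tin, both bars are side by side on the right (660,215 and 675,310), and the fingers are above the load bar. Descend and grip.

>>> {"op": "step_arm", "data": {
  "commands": [
    [0.35,0,0,-2,0,0,0],
    [0.35,0,0,-4.5,0,0,0],
    [0.35,0,0,-6.5,0,0,0],
    [0.35,0,0,-7.9,0,0,0],
    [0.35,0,0,-7.9,0,0,0]
  ]
}}

```text
time: 8.75
tool_pos: [0.4321, 0.2141, 0.0384]
tool_rot: [-3.142, -0.004, -2.877]
contact_force: [-0.1, -0.0, 0.5]
opening: 0.0323
grip_force: 0.0
```

>>> {"op": "step_arm", "data": {
  "commands": [
    [0.0,0,0,0,0,0,0],
    [0.0,0,0,0,0,0,0],
    [0.0,0,0,0,0,0,0],
    [0.0,0,0,0,0,0,0],
    [0.0,0,0,0,0,0,0]
  ],
  "grip_force": 50
}}

```text
time: 9.17
tool_pos: [0.4332, 0.2149, 0.0419]
tool_rot: [3.141, 0.003, -2.877]
contact_force: [0.7, 1.8, 2.3]
opening: 0.0084
grip_force: 50.0
```

>>> {"op": "step_arm", "data": {
  "commands": [
    [0,0,-0.02,0.8,0,0,0],
    [0,0.02,-0.06,1.61,0,0,0],
    [0,0.04,-0.14,2.41,0,0,0],
    [0,0.07,-0.24,3.21,0,0,0],
    [0,0.1,-0.38,4.0,0,0,0]
  ]
}}

```text
time: 9.58
tool_pos: [0.434, 0.2114, 0.081]
tool_rot: [3.14, 0.002, -2.877]
contact_force: [4.9, 6.1, -11.7]
opening: 0.0086
grip_force: 50.0
```

>>> {"op": "step_arm", "data": {
  "commands": [
    [0,0.05,-0.17,0.79,0,0,0],
    [0,0.1,-0.36,1.57,0,0,0],
    [0,0.16,-0.59,2.34,0,0,0],
    [0,0.23,-0.84,3.1,0,0,0],
    [0,0.3,-1.13,3.85,0,0,0]
  ]
}}

```text
time: 10.0
tool_pos: [0.4369, 0.2007, 0.1196]
tool_rot: [3.139, 0.002, -2.878]
contact_force: [5.6, 8.5, -11.1]
opening: 0.0084
grip_force: 50.0
```

>>> {"op": "step_arm", "data": {
  "commands": [
    [0,0.08,-0.31,0.74,0,0,0],
    [0,0.18,-0.65,1.46,0,0,0],
    [0,0.27,-1.02,2.17,0,0,0],
    [0,0.38,-1.41,2.87,0,0,0],
    [0,0.49,-1.83,3.54,0,0,0]
  ]
}}

```text
time: 10.42
tool_pos: [0.4418, 0.1833, 0.1553]
tool_rot: [3.137, 0.003, -2.878]
contact_force: [3.9, 13.0, -5.5]
opening: 0.0085
grip_force: 50.0
```

>>> {"op": "step_arm", "data": {
  "commands": [
    [0,0.12,-0.44,0.66,0,0,0],
    [0,0.25,-0.91,1.3,0,0,0],
    [0,0.38,-1.41,1.92,0,0,0],
    [0,0.52,-1.92,2.53,0,0,0],
    [0,0.67,-2.46,3.11,0,0,0]
  ]
}}

```text
time: 10.83
tool_pos: [0.4483, 0.1597, 0.187]
tool_rot: [3.135, 0.004, -2.877]
contact_force: [1.6, 17.9, -1.8]
opening: 0.0085
grip_force: 50.0
```

```bash
python3 - <<'E'
from cell import *
import cv2,numpy as np
b=read_camera("scene")[110:270,180:360]
cv2.imwrite("pics/g3.png",cv2.resize(b,None,fx=3.7,fy=3.7,interpolation=2)[:,:,::-1])
E
```

```text
(no output)
```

View pics/g3.png

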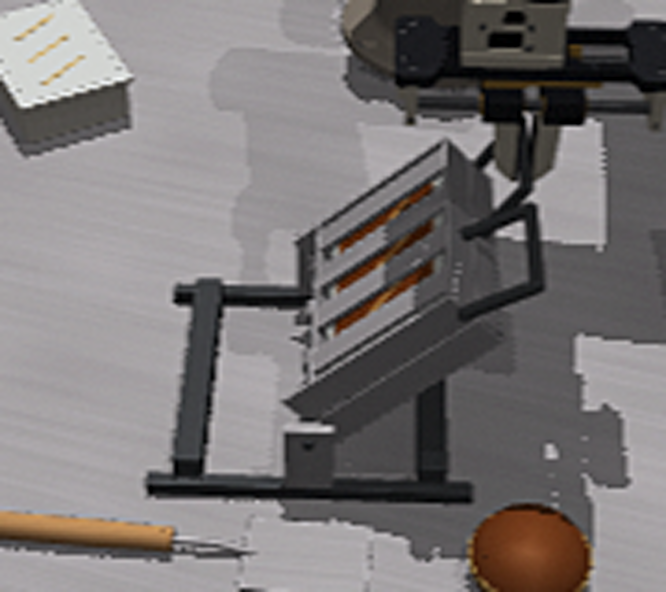

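The closed pair is rising together at about 0.79 rad. Continue.

>>> {"op": "step_arm", "data": {
  "commands": [
    [0,0.15,-0.56,0.56,0,0,0],
    [0,0.31,-1.14,1.09,0,0,0],
    [0,0.47,-1.74,1.6,0,0,0],
    [0,0.64,-2.36,2.09,0,0,0],
    [0,0.81,-3.0,2.55,0,0,0]
  ]
}}

```text
time: 11.3
tool_pos: [0.4565, 0.1308, 0.2136]
tool_rot: [3.133, 0.006, -2.877]
contact_force: [-2.4, 21.6, 9.7]
opening: 0.0083
grip_force: 50.0
```

>>> {"op": "step_arm", "data": {
  "commands": [
    [0,0.18,-0.65,0.43,0,0,0],
    [0,0.36,-1.32,0.84,0,0,0],
    [0,0.54,-2.01,1.22,0,0,0],
    [0,0.73,-2.71,1.57,0,0,0],
    [0,0.93,-3.42,1.89,0,0,0]
  ]
}}

```text
time: 11.72
tool_pos: [0.4659, 0.0967, 0.2339]
tool_rot: [3.134, 0.007, -2.876]
contact_force: [-4.4, 19.6, 18.6]
opening: 0.0086
grip_force: 50.0
```

>>> {"op": "step_arm", "data": {
  "commands": [
    [0,0.2,-0.72,0.29,0,0,0],
    [0,0.39,-1.46,0.56,0,0,0],
    [0,0.6,-2.2,0.79,0,0,0],
    [0,0.8,-2.95,0.99,0,0,0],
    [0,1.0,-3.71,1.17,0,0,0]
  ]
}}

```text
time: 12.13
tool_pos: [0.4765, 0.0582, 0.2458]
tool_rot: [3.137, 0.008, -2.876]
contact_force: [-0.7, 13.6, 16.7]
opening: 0.0084
grip_force: 50.0
```

>>> {"op": "step_arm", "data": {
  "commands": [
    [0,0.21,-0.76,0.14,0,0,0],
    [0,0.42,-1.53,0.25,0,0,0],
    [0,0.62,-2.31,0.33,0,0,0],
    [0,0.83,-3.08,0.38,0,0,0],
    [0,1.04,-3.86,0.39,0,0,0]
  ]
}}

```text
time: 12.55
tool_pos: [0.4876, 0.0184, 0.2492]
tool_rot: [3.14, 0.009, -2.876]
contact_force: [1.9, 9.6, 12.7]
opening: 0.0084
grip_force: 50.0
```

>>> {"op": "step_arm", "data": {
  "commands": [
    [0,0.21,-0.78,-0.02,0,0,0],
    [0,0.42,-1.55,-0.06,0,0,0],
    [0,0.63,-2.33,-0.14,0,0,0],
    [0,0.84,-3.1,-0.25,0,0,0],
    [0,1.04,-3.86,-0.39,0,0,0]
  ]
}}

```text
time: 12.97
tool_pos: [0.4984, -0.0207, 0.2446]
tool_rot: [3.141, 0.008, -2.876]
contact_force: [6.9, 9.0, -0.1]
opening: 0.0085
grip_force: 50.0
```

>>> {"op": "step_arm", "data": {
  "commands": [
    [0,0.21,-0.76,-0.17,0,0,0],
    [0,0.41,-1.51,-0.38,0,0,0],
    [0,0.61,-2.25,-0.61,0,0,0],
    [0,0.81,-2.99,-0.87,0,0,0],
    [0,1.0,-3.71,-1.17,0,0,0]
  ]
}}

```text
time: 13.38
tool_pos: [0.5083, -0.0582, 0.2326]
tool_rot: [3.142, 0.007, -2.877]
contact_force: [6.2, 6.4, 6.1]
opening: 0.0081
grip_force: 50.0
```

>>> {"op": "step_arm", "data": {
  "commands": [
    [0,0.19,-0.71,-0.32,0,0,0],
    [0,0.38,-1.41,-0.67,0,0,0],
    [0,0.57,-2.1,-1.05,0,0,0],
    [0,0.75,-2.77,-1.46,0,0,0],
    [0,0.93,-3.42,-1.89,0,0,0]
  ]
}}

```text
time: 13.8
tool_pos: [0.5174, -0.0924, 0.2131]
tool_rot: [3.141, 0.006, -2.877]
contact_force: [5.6, 6.1, 3.5]
opening: 0.0078
grip_force: 50.0
```

>>> {"op": "step_arm", "data": {
  "commands": [
    [0,0.17,-0.64,-0.46,0,0,0],
    [0,0.34,-1.26,-0.95,0,0,0],
    [0,0.5,-1.86,-1.46,0,0,0],
    [0,0.66,-2.44,-1.99,0,0,0],
    [0,0.81,-3.0,-2.55,0,0,0]
  ]
}}

```text
time: 14.22
tool_pos: [0.5253, -0.1226, 0.1874]
tool_rot: [-3.142, 0.005, -2.877]
contact_force: [5.1, 4.9, 3.7]
opening: 0.0085
grip_force: 50.0
```

>>> {"op": "step_arm", "data": {
  "commands": [
    [0,0.15,-0.54,-0.58,0,0,0],
    [0,0.29,-1.05,-1.18,0,0,0],
    [0,0.42,-1.55,-1.8,0,0,0],
    [0,0.55,-2.02,-2.45,0,0,0],
    [0,0.67,-2.46,-3.11,0,0,0]
  ]
}}

```text
time: 14.63
tool_pos: [0.5318, -0.1474, 0.1561]
tool_rot: [-3.141, 0.004, -2.877]
contact_force: [3.8, 4.7, 3.5]
opening: 0.0087
grip_force: 50.0
```

```bash
python3 - <<'E'
from cell import *
import cv2,numpy as np
b=read_camera("scene")[110:270,160:340]
cv2.imwrite("pics/g4.png",cv2.resize(b,None,fx=3.7,fy=3.7,interpolation=2)[:,:,::-1])
E
```

```text
(no output)
```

View pics/g4.png

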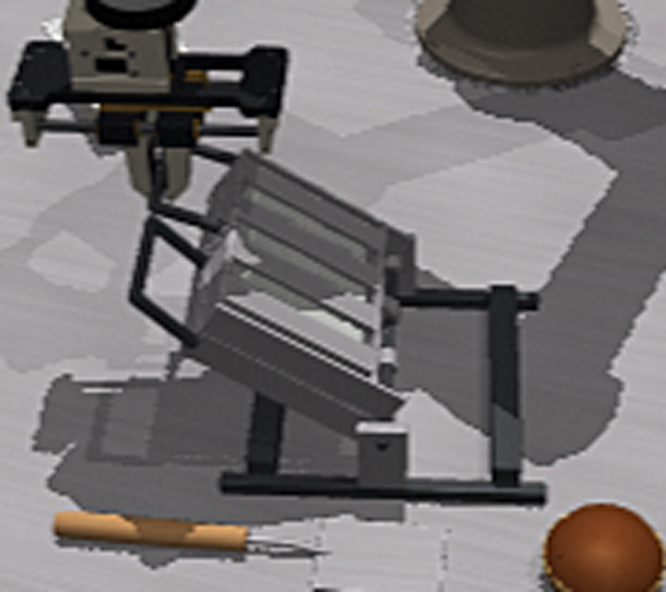

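The pair is still closed, tin between the leaves. Lower the rest slowly.

>>> {"op": "step_arm", "data": {
  "commands": [
    [0,0.11,-0.42,-0.68,0,0,0],
    [0,0.22,-0.81,-1.37,0,0,0],
    [0,0.32,-1.18,-2.08,0,0,0],
    [0,0.41,-1.52,-2.81,0,0,0],
    [0,0.49,-1.83,-3.54,0,0,0]
  ]
}}

```text
time: 15.1
tool_pos: [0.5365, -0.1657, 0.1205]
tool_rot: [-3.141, 0.004, -2.877]
contact_force: [4.1, 4.5, 3.3]
opening: 0.0083
grip_force: 50.0
```

>>> {"op": "step_arm", "data": {
  "commands": [
    [0,0.08,-0.28,-0.75,0,0,0],
    [0,0.15,-0.54,-1.51,0,0,0],
    [0,0.21,-0.76,-2.28,0,0,0],
    [0,0.26,-0.96,-3.06,0,0,0],
    [0,0.3,-1.13,-3.85,0,0,0]
  ]
}}

```text
time: 15.52
tool_pos: [0.5394, -0.1771, 0.0818]
tool_rot: [-3.141, 0.003, -2.877]
contact_force: [2.5, 4.7, 3.2]
opening: 0.0086
grip_force: 50.0
```

>>> {"op": "step_arm", "data": {
  "commands": [
    [0,0.04,-0.14,-0.7,0,0,0],
    [0,0.07,-0.22,-1.4,0,0,0],
    [0,0.08,-0.28,-2.0,0,0,0],
    [0,0.09,-0.32,-2.6,0,0,0],
    [0,0.1,-0.35,-3.1,0,0,0]
  ]
}}

```text
time: 15.93
tool_pos: [0.5402, -0.1807, 0.0506]
tool_rot: [-3.141, 0.002, -2.877]
contact_force: [4.3, 4.0, 4.6]
opening: 0.0085
grip_force: 50.0
```

>>> {"op": "step_arm", "data": {
  "commands": [
    [0,0,-0.01,-0.3,0,0,0],
    [0,0,-0.02,-0.6,0,0,0],
    [0,0,-0.03,-0.8,0,0,0],
    [0,0,-0.03,-0.8,0,0,0]
  ]
}}

```text
time: 16.27
tool_pos: [0.5402, -0.1809, 0.0424]
tool_rot: [-3.141, 0.002, -2.877]
contact_force: [4.5, 3.2, -0.0]
opening: 0.009
grip_force: 50.0
```

>>> {"op": "step_arm", "data": {
  "commands": [
    [0,0,0,-0.15,0,0,0],
    [0,0,0,-0.3,0,0,0],
    [0,0,0,-0.3,0,0,0]
  ]
}}

```text
time: 16.52
tool_pos: [0.5403, -0.1809, 0.0408]
tool_rot: [-3.141, 0.003, -2.877]
contact_force: [1.0, 5.6, 9.8]
opening: 0.008
grip_force: 50.0
```

```bash
python3 - <<'E'
from cell import *
import cv2,numpy as np
b=read_camera("scene")[130:270,160:340]
cv2.imwrite("pics/g5.png",cv2.resize(b,None,fx=4,fy=4,interpolation=2)[:,:,::-1])
E
```

```text
(no output)
```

View pics/g5.png

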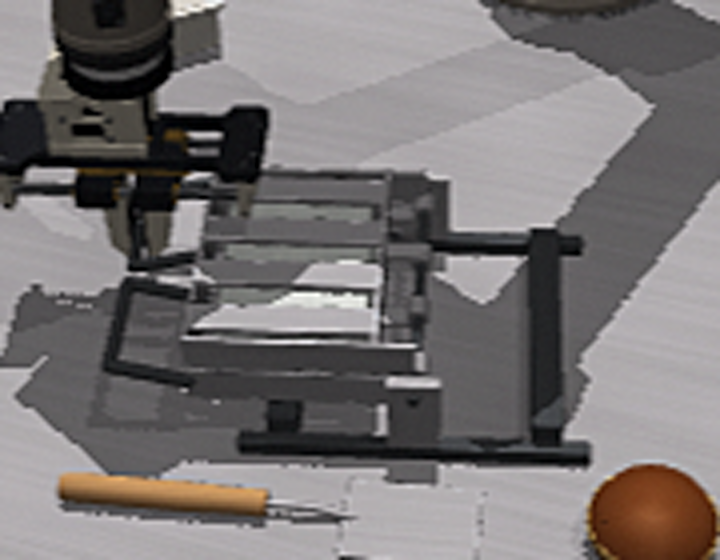

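The pair lies flat on the empty leaf's side, with 9.8 N at the stop. Now fold the loading leaf back.

>>> {"op": "step_arm", "data": {
  "commands": [
    [0,-0.01,0.02,0.9,0,0,0],
    [0,-0.03,0.12,2.2,0,0,0],
    [0,-0.09,0.33,3.7,0,0,0],
    [0,-0.21,0.77,5.8,0,0,0],
    [0,-0.32,1.19,7.2,0,0,0]
  ]
}}

```text
time: 16.98
tool_pos: [0.537, -0.1689, 0.1121]
tool_rot: [-3.141, 0.002, -2.877]
contact_force: [7.0, 4.2, -7.7]
opening: 0.0082
grip_force: 50.0
```

>>> {"op": "step_arm", "data": {
  "commands": [
    [0,-0.14,0.52,1.33,0,0,0],
    [0,-0.3,1.12,2.61,0,0,0],
    [0,-0.49,1.81,3.85,0,0,0],
    [0,-0.7,2.59,5.04,0,0,0],
    [0,-0.93,3.44,6.17,0,0,0]
  ]
}}

```text
time: 17.4
tool_pos: [0.5279, -0.136, 0.1736]
tool_rot: [-3.138, 0.003, -2.877]
contact_force: [5.7, -2.3, -5.2]
opening: 0.0087
grip_force: 50.0
```

>>> {"op": "step_arm", "data": {
  "commands": [
    [0,-0.25,0.92,1.06,0,0,0],
    [0,-0.52,1.92,2.06,0,0,0],
    [0,-0.8,2.98,2.98,0,0,0],
    [0,-1.11,4.09,3.82,0,0,0],
    [0,-1.42,5.26,4.58,0,0,0]
  ]
}}

```text
time: 17.82
tool_pos: [0.5139, -0.085, 0.2206]
tool_rot: [-3.134, 0.003, -2.878]
contact_force: [3.1, -7.1, 3.2]
opening: 0.0081
grip_force: 50.0
```

>>> {"op": "step_arm", "data": {
  "commands": [
    [0,-0.33,1.22,0.67,0,0,0],
    [0,-0.67,2.48,1.25,0,0,0],
    [0,-1.02,3.78,1.74,0,0,0],
    [0,-1.38,5.11,2.14,0,0,0],
    [0,-1.75,6.46,2.44,0,0,0]
  ]
}}

```text
time: 18.23
tool_pos: [0.4961, -0.0204, 0.246]
tool_rot: [-3.134, 0.004, -2.878]
contact_force: [-0.1, -7.7, 10.8]
opening: 0.0082
grip_force: 50.0
```

>>> {"op": "step_arm", "data": {
  "commands": [
    [0,-0.37,1.37,0.2,0,0,0],
    [0,-0.74,2.75,0.3,0,0,0],
    [0,-1.12,4.13,0.3,0,0,0],
    [0,-1.49,5.5,0.2,0,0,0],
    [0,-1.86,6.87,0.0,0,0,0]
  ]
}}

```text
time: 18.65
tool_pos: [0.4766, 0.0498, 0.2451]
tool_rot: [-3.137, 0.003, -2.877]
contact_force: [-2.0, -4.5, 8.6]
opening: 0.0082
grip_force: 50.0
```

>>> {"op": "step_arm", "data": {
  "commands": [
    [0,-0.37,1.35,-0.3,0,0,0],
    [0,-0.72,2.68,-0.69,0,0,0],
    [0,-1.08,3.98,-1.18,0,0,0],
    [0,-1.42,5.24,-1.76,0,0,0],
    [0,-1.75,6.46,-2.44,0,0,0]
  ]
}}

```text
time: 19.07
tool_pos: [0.4585, 0.115, 0.2194]
tool_rot: [-3.139, 0.0, -2.877]
contact_force: [-1.5, -3.0, 3.9]
opening: 0.0082
grip_force: 50.0
```

>>> {"op": "step_arm", "data": {
  "commands": [
    [0,-0.32,1.17,-0.76,0,0,0],
    [0,-0.62,2.29,-1.6,0,0,0],
    [0,-0.91,3.35,-2.52,0,0,0],
    [0,-1.17,4.34,-3.51,0,0,0],
    [0,-1.42,5.26,-4.58,0,0,0]
  ]
}}

```text
time: 19.48
tool_pos: [0.444, 0.1684, 0.1722]
tool_rot: [-3.141, -0.001, -2.877]
contact_force: [-1.9, -3.9, 2.9]
opening: 0.0087
grip_force: 50.0
```

>>> {"op": "step_arm", "data": {
  "commands": [
    [0,-0.23,0.85,-1.13,0,0,0],
    [0,-0.44,1.62,-2.31,0,0,0],
    [0,-0.63,2.31,-3.55,0,0,0],
    [0,-0.79,2.92,-4.84,0,0,0],
    [0,-0.93,3.44,-6.17,0,0,0]
  ]
}}

```text
time: 19.9
tool_pos: [0.4349, 0.2027, 0.1102]
tool_rot: [-3.141, -0.0, -2.877]
contact_force: [-0.8, -5.4, 2.6]
opening: 0.0083
grip_force: 50.0
```

>>> {"op": "step_arm", "data": {
  "commands": [
    [0,-0.12,0.43,-1.36,0,0,0],
    [0,-0.21,0.76,-2.75,0,0,0],
    [0,-0.27,1.0,-4.16,0,0,0],
    [0,-0.31,1.15,-5.4,0,0,0],
    [0,-0.32,1.19,-6.3,0,0,0]
  ]
}}

```text
time: 20.32
tool_pos: [0.432, 0.2145, 0.0469]
tool_rot: [-3.141, -0.0, -2.877]
contact_force: [-1.6, -2.6, 3.8]
opening: 0.0084
grip_force: 50.0
```

>>> {"op": "step_arm", "data": {
  "commands": [
    [0,0,0,-0.4,0,0,0],
    [0,0,0,-0.7,0,0,0],
    [0,0,0,-0.9,0,0,0],
    [0,0,0,-0.9,0,0,0]
  ]
}}

```text
time: 20.65
tool_pos: [0.432, 0.2146, 0.0392]
tool_rot: [3.141, 0.0, -2.877]
contact_force: [-1.1, 1.3, 0.7]
opening: 0.0089
grip_force: 50.0
```

>>> {"op": "step_arm", "data": {
  "commands": [
    [0,0,0,-0.2,0,0,0],
    [0,0,0,-0.3,0,0,0],
    [0,0,0,-0.3,0,0,0]
  ]
}}

```text
time: 20.9
tool_pos: [0.4322, 0.2147, 0.0386]
tool_rot: [3.141, 0.002, -2.877]
contact_force: [-8.8, -1.7, 28.1]
opening: 0.0086
grip_force: 50.0
```

>>> {"op": "step_arm", "data": {
  "commands": [
    [0.35,0,0,0.2,0,0,0],
    [0.35,0,0,0.2,0,0,0],
    [0.35,0,0,0.2,0,0,0],
    [0.35,0,0,0.2,0,0,0],
    [0.35,0,0,0.2,0,0,0]
  ]
}}

```text
time: 21.32
tool_pos: [0.4321, 0.2142, 0.0377]
tool_rot: [3.141, -0.0, -2.877]
contact_force: [0.4, -0.0, -0.0]
opening: 0.0317
grip_force: 0.0
```

>>> {"op": "step_arm", "data": {
  "commands": [
    [0.35,0,0,2,0,0,0],
    [0.35,0,0,5,0,0,0],
    [0.35,0,0,8,0,0,0],
    [0.35,0,0,12,0,0,0],
    [0.35,0,0,16,0,0,0]
  ]
}}

```text
time: 21.73
tool_pos: [0.4314, 0.214, 0.1989]
tool_rot: [3.141, -0.002, -2.877]
contact_force: [1.2, 0.3, 0.3]
opening: 0.0321
grip_force: 0.0
```

>>> {"op": "step_arm", "data": {
  "commands": [
    [0.35,-3,3,0,0,0,0],
    [0.35,-6,6,0,0,0,0],
    [0.35,-9,9,0,0,0,0],
    [0.35,-12,12,0,0,0,0],
    [0.35,-12,12,0,0,0,0]
  ]
}}

```text
time: 22.15
tool_pos: [0.3075, 0.3376, 0.1978]
tool_rot: [3.14, -0.002, -2.872]
contact_force: [-1.1, -0.4, 0.7]
opening: 0.0324
grip_force: 0.0
```

```bash
python3 - <<'E'
from cell import *
import cv2,numpy as np
a=read_camera("top")[100:250,150:340]; b=read_camera("scene")[130:280,160:350]
cv2.imwrite("pics/g6.png",cv2.resize(np.hstack([a,b]),None,fx=2.1,fy=2.1,interpolation=2)[:,:,::-1])
E
```

```text
(no output)
```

View pics/g6.png

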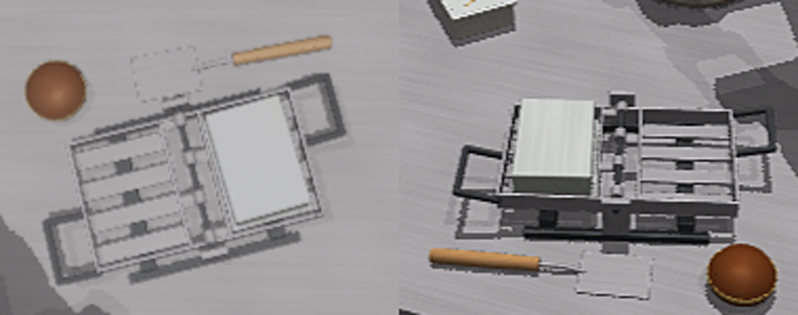

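The tin is bottom up in the empty leaf (left picture (258,160)). Both leaves are flat, and the scraper and doughnut haven't moved.

```bash
python3 -c "
from cell import *
print(hand_in())"
```

```text
the job is handed in; nothing more can be done
None
```

The tin now lies bottom up on the empty leaf, the loading leaf is folded back flat, the scraper and doughnut haven't moved, and the job was handed in at about 22 s.

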